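# Fit the retaining bar across the jigsaw sorting tray

### The arm

A 6-joint arm with a two-finger parallel gripper is mounted at the origin on the work surface. World frame = base frame: x ahead of the robot, y to its left, z up, the work surface at z = 0. Lengths are in m, angles in degrees, forces in N, time in s.
With the tool pointing down it reaches from about 0.375 to 0.9 m from the base axis. Payload 3.1 kg.
Tool frame: the origin (TCP) lies on the centre line of the jaws, within the pads' length; the fingertips stand 19 mm ahead of it and the grasp point (between the pads) is the TCP (tips_ahead is the distance from the TCP to the fingertips, in m); z points along the fingers, y is the line along which they close (so a half turn about z gives the same grasp; the last joint's range is limited). The gripper opens to 87 mm and grips with 3 to 60 N. Pads are 19 mm wide; open, the fingers measure 117 mm over their backs; the gripper's body (75 mm by 190 mm) begins 51 mm behind the grasp point.
Start: joints at [-75.774, 30.224, 82.088, -0, 67.689, -10.227], TCP at [0.259, -0.569, 0.242] pointing down, gripper open.
Joint ranges: [-176.69, 176.69], [-43.24, 126.21], [12.49, 139.97], [-82, 262], [0, 151.66], [-163.58, 163.58]. Speed limits (degrees/s): [159.86, 159.86, 180, 180, 180, 180].

### API

Orientations are given as a 3x3 rotation matrix whose columns are the frame's x, y, z axes.
In Python, from rig import read_state, capture, hand_in, trace, landmark_of, tips_ahead gives the robot as it stands.
- The arm moves only by the shell command python3 -m jog 'ROWS'. ROWS is JSON, a list of rows, each an object of numbers: "tx", "ty", "tz": the shift along the tool's x, y, z in cm; "roll": the turn about the tool's z in rad; "jaw": the opening, from 0 (shut) to 1 (fully open). A call has 1 to 8 rows; each row shifts and turns the commanded pose from where the row before left it, along the tool's axes as they then stand; what a row does not reach is not made up. A row lasts 1/10 s, in which the tool goes at most 50 mm and 8.59 degrees, less where a joint would pass 70% of its speed; a pose out of reach is approached as far as the arm can. A call with a gripper value outside its range is refused whole. The fingers move at their own pace and stop on an object; the grip force is fixed at half the most. Time passes only in rows, so rows that do not move let the fingers close. It gives the time, the measured TCP pose, the force, the opening and the grip force at its end, in the units of the state.
- read_state(): the state, without advancing time (a new reading comes with each control period).
- capture(name): name is "side" or "top"; returns a dict with "img" (400x640x3 uint8, red, green, blue), "vertical_fov" (degrees; the focal length in pixels is half the picture's height over the tangent of half this angle, whatever the lens; pixels are square), "cx", "cy" (the principal point, pixels), "k1" (the pictures are not rectified: a ray, as slopes to the right and down, at radius r is drawn at 1 + k1 r^2 times it, then the intrinsics apply), "cam_to_world" (4x4, takes a point from camera to world coordinates). Camera axes: x right, y up, looking along -z (the intrinsics and any distortion apply to the point x, -y, -z); pixel columns grow to the right and rows downward; lengths in m; the calibration is good to about 2 mm. A picture is of the moment at which its call begins. There is no depth.
- hand_in(): hands the job in; it is judged then, once.
Trained networks look in the newest picture that a camera, given by its name, has taken for a name from the list of things; names that differ only in an ending like _2 or _b are one class to them, and where a whole thing is asked for, a point or a joint stands for the part that bears it (a point fixed in the world has none). Each returns a list of dicts, best first, with "p" (0 to 1); they miss things now and then, are a little off and sometimes report something else, mostly with a low value. They report only what shows in the picture. A call takes as long as a camera call. They do not tell look-alikes from the thing itself.
- trace(camera, thing): "pixels" (400x640 bool, what is visible of it) and "bbox" ([left, top, width, height] in pixels, round what is visible of it).
- landmark_of(camera, thing): "point" ([row, column] in pixels: a listed point, or the origin of a listed thing).
The state is a dict: "time_s": time; "joint_positions": joint angles; "qvel": joint speeds; "tau": joint torques, N m; "position": TCP position; "tcp_rot": TCP orientation; "force": force on the tool from outside, world axes, zero at the start; "moment": the same for the moment, N m; "opening": opening from 0.0 (shut) to 1.0 (fully open); "grasp_force": force on a finger pad.
Only numpy, scipy, OpenCV 4.12 (cv2) and the standard library are available. Lean on these libraries where they do the work, as an engineer would, in place of code of your own. Each camera call takes 0.05 s, during which the arm holds its last target. There are 200 camera calls.

### The job

Fold both carton flaps back past upright, then take the wooden bar out and fit it across the sorting tray, so that one end sits under the steel keeper and pressed against its red spring plunger and the other end sits down in the open cradle behind its end stop. The bar must lie flat on both seats, held by the spring, with the flaps left open. Do not disturb the other things on the table.

Things in the scene. Friction and masses are not known exactly. Their poses are not given: they have to be found in the camera images.
- carton: cardboard carton fixed to the table, 138 (x) by 248 mm (y) outside, 70 mm high, walls and floor 4 mm; origin at the centre of its underside. Inside, two full-width grey ledges (y = +-60 to +-100 mm, tops 32 mm above the table) carry the bar; between them it is free down to the floor. A flap is hinged on each long rim
- flap_far (a joint): flap on the carton's +x rim: 34 mm wide, 240 mm long, 4 mm thick, hinge line at carton x = +67 mm, height 71 mm, along carton y. Value in rad: 0 lies flat inwards over the opening, 1.57 upright, 2.6 folded fully back outside. A stiff hinge: it stays where it is left
- flap_near (a joint): the same flap on the carton's -x rim: hinge line at carton x = -67 mm, height 71 mm; 0 flat inwards, 1.57 upright, 2.6 folded fully back
- bar: dark wooden bar with brass end caps, 26 mm wide (its x), 200 mm long (its y), 18 mm thick (its z), about 0.13 kg, the two ends alike. Origin: its centre. It starts lying in the carton roughly along the carton's y, its centre 41 mm above the table
- tray: wooden sorting tray fixed to the table, 176 (x) by 236 mm (y), floor 8 mm thick; origin: centre of its underside. Two wooden seats, 60 mm wide in x, 50 mm high: y = +57 to +118 and -118 to -67 mm; only floor between. Side walls at x = +-83 mm, 30 mm high. The bar goes along tray y; fitted, its centre is at (0, 0, 59) mm, an end against the stop
- keeper (a point): centre of the keeper's seat, tray (0, 100, 50) mm, where the underside of one bar end comes to lie. The steel keeper is open only towards -y: cheeks' inner faces at x = +-17 mm (y = 86 to 118 mm) with flared lead-ins, 12 mm high, from y = 71 mm; a roof above; a red spring plunger inside
- roof (a point): lower front edge of the keeper's roof, tray (0, 86, 74) mm, 24 mm above the seat. The roof is 4 mm thick, covers y = 86 to 104 mm and has an upturned lip from y = 79 mm that reaches 32 mm above the seat. The bar must go in under it from the -y side, its other end raised to pass over the end stop
- spring (a point): face of the red spring plunger when free, tray (0, 94, 58) mm. It yields towards +y by 12 mm at most: 3 N at first touch, 6 N at 6 mm, 9 N at its end. From this face to the end stop is 194 mm, so the bar fits only with the plunger pushed in by at least 6 mm. The point is fixed: it does not move with the plunger
- cradle (a point): foot of the end stop, tray (0, -100, 50) mm, on the seat where the other bar end comes to lie. The steel cradle is open above: cheeks' inner faces at x = +-17 mm, 16 mm high, y = -108 to -80 mm; the end stop's inner face is at y = -100 mm, it is 6 mm thick and 20 mm high above the seat
- mug: bystander: blue mug, 72 mm wide, 85 mm high, origin at the centre of its underside
- glue: bystander: bottle with an orange cap, 48 mm wide, 110 mm high, origin at the centre of its underside
- jar: bystander: jar with a brass lid, 64 mm wide, 80 mm high, origin at the centre of its underside
- tin: bystander: can, 68 mm wide, 70 mm high, origin at the centre of its underside
- brush: bystander: brush lying flat
- screwdriver: bystander: screwdriver lying flat
- bowl: bystander: low dark wooden tray, 90 x 90 x 30 mm, origin at the centre of its underside
There are look-alikes about, which are no part of the job. There is more than one size of the bar; the job needs the middle-sized.

How it is judged:
By the outcome, as a careful person would: the job done as asked, in the order asked, and still so for the second after the job is handed in, with the robot touching nothing.
It also fails if it takes over 51 s, if anything falls off the work surface, if the arm or the gripper's body presses on something with over 40 N, if the wrist force passes 120 N, or if a joint passes its speed limit or range.

## Working session

There is one attempt and no reset: what is moved stays moved. The work goes in short steps, Python scripts to look and compute and a shell command to move; the robot and the scene stay as the last step left them, time stands still between calls to the robot, and variables do not carry over. Pictures are saved under pics/ and viewed, at most 10 in all, crops included, and the job is handed in when it is done.

```bash
ls; mkdir -p pics
cat > h.py <<'E'
import numpy as np, cv2, json
from rig import *
def cam(n):
    c=capture(n); h=c["img"].shape[0]; c["f"]=h/2/np.tan(np.radians(c["vertical_fov"]/2)); c["T"]=np.array(c["cam_to_world"]); 
    return c
def ray(c,rc):
    d=np.array([(rc[1]-c["cx"])/c["f"],(rc[0]-c["cy"])/c["f"]]); u=d.copy()
    for _ in range(20): u=d/(1+c["k1"]*(u@u))
    v=c["T"][:3,:3]@np.array([u[0],-u[1],-1]); return c["T"][:3,3],v
def at(c,rc,z):
    o,v=ray(c,rc); return o+v*(z-o[2])/v[2]
def proj(c,P):
    p=c["T"][:3,:3].T@(np.array(P)-c["T"][:3,3]); u=np.array([p[0],-p[1]])/-p[2]; u=u*(1+c["k1"]*(u@u))
    return np.array([u[1]*c["f"]+c["cy"],u[0]*c["f"]+c["cx"]])
def tri(c1,a,c2,b):
    o1,v1=ray(c1,a);o2,v2=ray(c2,b)
    s=np.linalg.lstsq(np.c_[v1,-v2],o2-o1,rcond=None)[0]; p,q=o1+v1*s[0],o2+v2*s[1]
    return (p+q)/2,np.linalg.norm(p-q)
def save(c,name,crop=None,k=1):
    im=c["img"] if crop is None else c["img"][crop[0]:crop[1],crop[2]:crop[3]]
    cv2.imwrite("pics/"+name,cv2.cvtColor(cv2.resize(im,None,fx=k,fy=k,interpolation=cv2.INTER_CUBIC),cv2.COLOR_RGB2BGR))
E
python3 - <<'E'
from h import *
C={n:cam(n) for n in("top","side")}
cv2.imwrite("pics/a.png",cv2.cvtColor(np.hstack([cv2.resize(C[n]["img"],(640,400)) for n in C]).reshape(400,1280,3)[:, :],cv2.COLOR_RGB2BGR)) if 0 else None
save(C["top"],"top0.png",k=1.25);save(C["side"],"side0.png",k=1.25)
for n in C: print(n,C[n]["T"].round(3).tolist(),C[n]["f"],C[n]["k1"])
for t in "carton flap_far flap_near bar tray keeper roof spring cradle mug glue jar tin brush screwdriver bowl".split():
  for n in C:
    for d in landmark_of(n,t)[:4]: print(t,n,round(d["p"],2),np.round(d["point"],1))
E
```

```text
pics
top [[0.006, 0.989, -0.151, 0.226], [-1.0, 0.005, -0.006, 0.007], [-0.005, 0.151, 0.989, 1.81], [0.0, 0.0, 0.0, 1.0]] 490.43666740547417 -0.12839208699750598
side [[0.769, 0.34, -0.541, -0.338], [-0.639, 0.435, -0.635, -0.96], [0.019, 0.834, 0.552, 0.924], [0.0, 0.0, 0.0, 1.0]] 469.09529280701724 -0.06299613670920509
carton top 0.69 [208.2 399.9]
carton side 0.71 [267.9 379.6]
carton side 0.45 [215.6 400.9]Traceback (most recent call last):
  File "<stdin>", line 8, in <module>
ValueError: it knows: bar, bowl, brush, carton, cradle, glue, jar, keeper, mug, roof, screwdriver, spring, tin, tray
```

Run:
```python
from h import *
C={n:cam(n) for n in("top","side")}
for t in "carton bar tray keeper roof spring cradle mug glue jar tin brush screwdriver bowl".split():
  for n in C:
    for d in landmark_of(n,t)[:4]: print(t,n,round(d["p"],2),np.round(d["point"],1),at(C[n],d["point"],{'carton':0,'bar':.041,'tray':0,'keeper':.05,'roof':.074,'spring':.058,'cradle':.05}.get(t,0))[:2].round(3))
```

```text
carton top 0.97 [207.2 402.8] [ 0.485 -0.282]
carton top 0.73 [203.9 230.9] [0.494 0.362]
carton side 0.69 [270.9 380.7] [ 0.478 -0.289]
bar top 0.84 [208.5 405.9] [ 0.474 -0.287]
bar top 0.62 [274.6 400. ] [ 0.234 -0.261]
bar top 0.49 [156.5 460.5] [ 0.671 -0.497]
bar side 0.91 [301.4 307.4] [ 0.207 -0.282]
bar side 0.82 [281.  485.2] [ 0.639 -0.531]
tray top 0.83 [204.7 259.7] [0.491 0.253]
tray top 0.36 [222.4 326.3] [0.426 0.004]
tray side 0.93 [191.1 279.1] [0.5   0.253]
tray side 0.49 [185.  346.5] [0.727 0.132]
keeper top 0.56 [205.9 229.7] [0.479 0.357]
keeper side 0.55 [167.3 257.7] [0.49  0.376]
roof top 0.66 [205.5 232.2] [0.477 0.343]
roof side 0.62 [164.8 261.5] [0.489 0.346]
spring top 0.92 [204.5 228.3] [0.483 0.36 ]
spring side 0.9 [168.8 256.4] [0.472 0.357]
cradle top 0.77 [194.9 282.7] [0.52  0.163]
cradle top 0.7 [140.  365.7] [ 0.729 -0.141]
cradle side 0.78 [185.1 300.9] [0.54  0.173]
mug top 0.71 [171.3 325.9] [0.62  0.006]
mug side 0.71 [211.5 351.6] [ 0.621 -0.01 ]
glue top 0.48 [222.2 327.5] [ 0.427 -0.   ]
glue side 0.62 [231.1 307.2] [ 0.429 -0.003]
glue side 0.33 [185.  299.6] [0.586 0.241]
jar top 0.74 [142.6 293.8] [0.731 0.129]
jar top 0.52 [167.2 324.2] [0.636 0.013]
jar side 0.64 [184.2 346.6] [0.731 0.136]
tin side 0.88 [216.9 401.9] [ 0.735 -0.141]
brush top 0.72 [207.7 195.7] [0.478 0.496]
screwdriver side 0.71 [316.3 446.2] [ 0.484 -0.524]
screwdriver side 0.27 [211.4 350. ] [ 0.617 -0.006]
bowl top 0.44 [206.4 233.9] [0.484 0.351]
bowl side 0.94 [199.6 376.7] [ 0.744 -0.011]
```

View pics/top0.png

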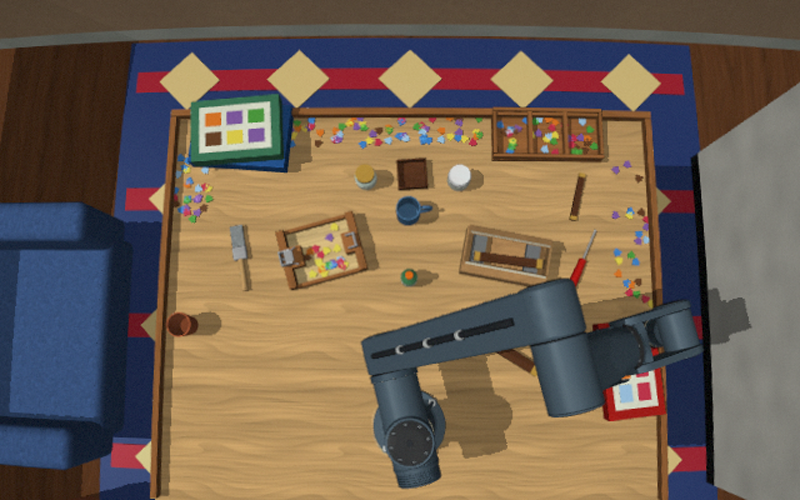

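View pics/side0.png

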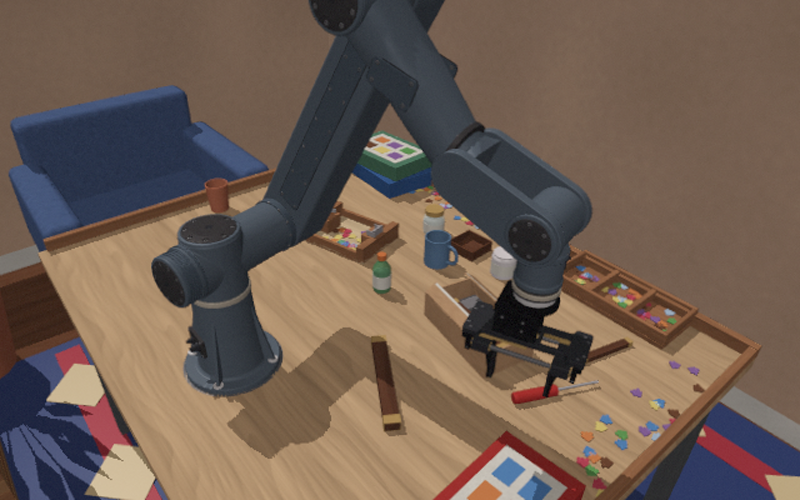

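Candidates for the bar (top view, native px): the one in the carton (col 406, row 208), the loose one near the base (400, 275), and the loose one far right (460, 156). By its description it is the one in the carton; I'll check that in a close crop.

Run:
```python
from h import *
c=cam("top"); 
a=c["img"][170:240,360:460]; b=c["img"][160:240,210:310]
a=cv2.resize(a,(800,560),interpolation=cv2.INTER_CUBIC)
b=cv2.resize(b,(700,560),interpolation=cv2.INTER_CUBIC)
cv2.imwrite("pics/c1.png",a[...,::-1]); cv2.imwrite("pics/c2.png",b[...,::-1])
s=cam("side"); save(s,"c3.png",(215,320,320,480),5)
for n,cc in(("top",c),("side",s)):
  for t in("carton","tray","bar"):
    for d in trace(n,t)[:3]:
      m=d["pixels"].astype(np.uint8); 
      z={'carton':.07,'tray':.03,'bar':.05}[t]
      ys,xs=np.nonzero(m); P=np.array([at(cc,(y,x),z)[:2] for y,x in zip(ys,xs)],dtype=np.float32)
      print(n,t,round(d["p"],2),d["bbox"],[np.round(q,3) for q in cv2.minAreaRect(P)])
```

```text
top carton 0.85 [366.2, 183.8, 73.4, 44.8] [array([ 0.483, -0.277]), array([0.256, 0.15 ]), np.float64(80.315)]
top carton 0.56 [319.8, 126.2, 21.4, 26.6] [array([ 0.728, -0.006]), array([0.092, 0.084]), np.float64(4.234)]
top tray 0.9 [220.5, 172.8, 74.4, 61.4] [array([0.501, 0.264]), array([0.183, 0.244]), np.float64(15.466)]
top tray 0.52 [370.3, 209.4, 66.4, 20.4] [array([ 0.439, -0.277]), array([0.246, 0.037]), np.float64(79.986)]
top bar 0.78 [450.7, 137.4, 18.5, 39.1] [array([ 0.668, -0.498]), array([0.026, 0.151]), np.float64(76.503)]
top bar 0.69 [378.1, 203.5, 54.5, 12.3] [array([ 0.475, -0.284]), array([0.196, 0.032]), np.float64(83.095)]
top bar 0.53 [396.3, 277.4, 32.3, 21.6] [array([ 0.187, -0.313]), array([0.124, 0.038]), np.float64(57.345)]
side carton 0.93 [338.5, 221.0, 86.0, 80.9] [array([ 0.461, -0.295]), array([0.311, 0.187]), np.float64(78.017)]
side tray 0.65 [247.1, 163.1, 72.9, 47.9] [array([0.504, 0.251]), array([0.246, 0.279]), np.float64(17.316)]
side bar 0.69 [469.6, 272.5, 37.1, 15.4] [array([ 0.64 , -0.533]), array([0.025, 0.135]), np.float64(75.399)]
side bar 0.68 [297.3, 269.2, 21.3, 76.3] [array([ 0.198, -0.294]), array([0.264, 0.036]), np.float64(57.687)]
side bar 0.55 [372.5, 247.1, 31.0, 33.6] [array([ 0.476, -0.307]), array([0.145, 0.015]), np.float64(78.73)]
```

View pics/c1.png

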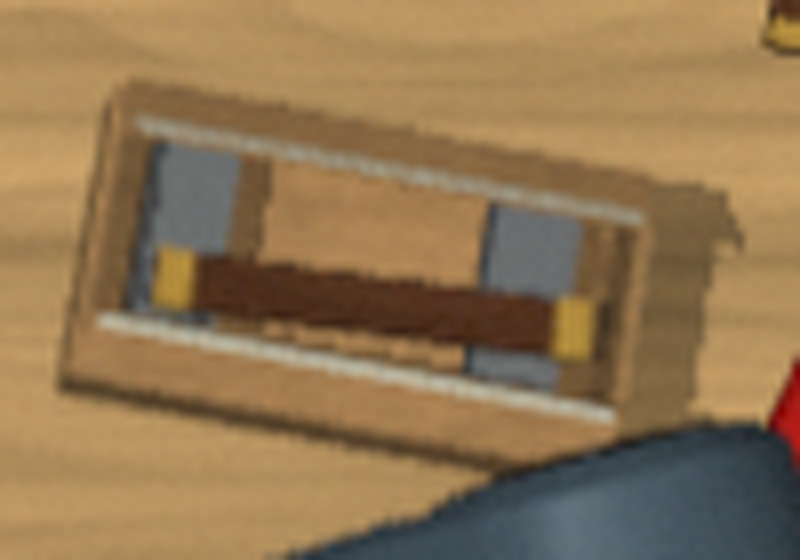

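View pics/c2.png

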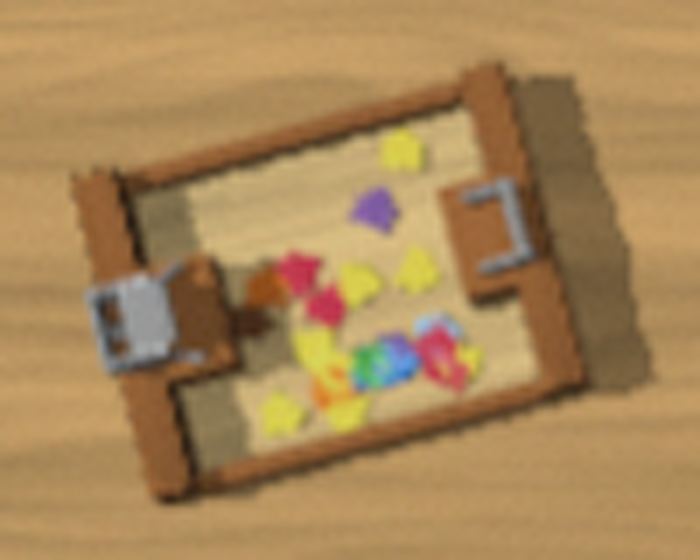

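View pics/c3.png

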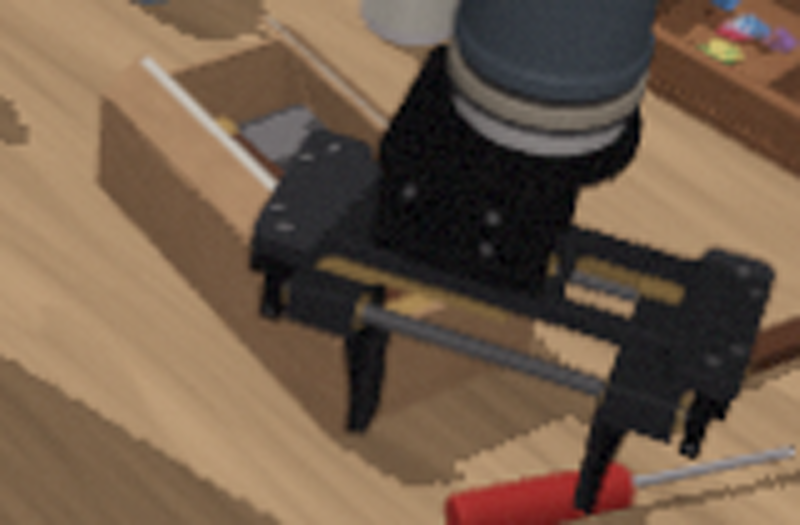

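The carton bar is about 196 mm long, against roughly 150 mm for the far loose one and 264 mm for the near one, so it is the middle size. Crop 1 shows both flaps leaning inwards, with their pale free edges at crop px (136,121)-(640,218) and (98,318)-(614,414). Crop 2 shows the tray at about 14.5° yaw, with the keeper on the left (+y) and the cradle on the right. In crop 3 the gripper hides the -y half of the carton.

Run:
```python
from h import *
from scipy.optimize import least_squares
print({k:np.round(v,3).tolist() for k,v in read_state().items()})
t=cam("top");s=cam("side")
def R(a): return np.array([[np.cos(a),-np.sin(a)],[np.sin(a),np.cos(a)]])
T8=lambda p:(170+p[1]/8-.4,360+p[0]/8-.4); S5=lambda p:(215+p[1]/5-.4,320+p[0]/5-.4)
obs=[(t,1,120,T8((136,121))),(t,1,-120,T8((640,218))),(t,-1,120,T8((98,318))),(t,-1,-120,T8((614,414))),(s,-1,120,S5((148,60))),(s,1,120,S5((270,20)))]
def res(p):
    r=[]
    for c,sg,y,px in obs:
        th=p[3] if sg>0 else p[4]
        q=R(p[2])@[sg*(.067-.034*np.cos(th)),y/1e3]
        r.append(proj(c,[p[0]+q[0],p[1]+q[1],.071+.034*np.sin(th)])-px)
    return np.concatenate(r)
f=least_squares(res,[.483,-.28,-.17,.8,.8]); print("carton",f.x.round(4),np.degrees(f.x[2:]).round(1),f.fun.round(1))
bo=[((158,247),13,100),((152,305),-13,100),((598,297),13,-100),((592,358),-13,-100)]
g=least_squares(lambda p:np.concatenate([proj(t,[*(p[:2]+R(p[2])@[x/1e3,y/1e3]),.05])-T8(q) for q,x,y in bo]),[.475,-.285,-.12]);print("bar",g.x.round(4),np.degrees(g.x[2]),g.fun.round(1))
```

```text
{'time_s': 2.1, 'joint_positions': [-75.773, 30.226, 82.087, -0.0, 67.691, -10.227], 'qvel': [0.013, 0.008, -0.036, 0.061, -0.078, 0.023], 'tau': [0.0, -44.001, -17.698, 0.063, 0.051, -0.0], 'position': [0.259, -0.569, 0.242], 'tcp_rot': [[0.91, 0.414, -0.0], [0.414, -0.91, 0.0], [0.0, -0.0, -1.0]], 'force': [-1.051, 0.34, -1.046], 'moment': [0.019, 0.021, -0.034], 'grasp_force': 0.0, 'opening': 1.001}
carton [ 0.4841 -0.2807 -0.188   0.8566  0.6617] [-10.8  49.1  37.9] [ 0.2 -0.8  0.9  2.2 -1.1 -0.4 -0.2  1.4 -0.7 -0.3 -1.5 -1.1]
bar [ 0.477  -0.2875 -0.1128] -6.460241452475216 [ 0.1  0.3 -0.1  0.3  0.3 -0.4 -0.3 -0.2]
```

```bash
python3 -m jog '[{"roll":-0.14,"jaw":0},{"roll":-0.14},{"roll":-0.14},{"roll":-0.14},{"roll":-0.14},{"roll":-0.14},{"roll":-0.115}]'; python3 -m jog '[{"tx":4,"ty":2.1},{"tx":4,"ty":2.1},{"tx":4,"ty":2.1},{"tx":4,"ty":2.1},{"tx":4,"ty":2.1},{"tx":4,"ty":2.1},{"tx":4,"ty":2.1},{"tx":4,"ty":2.1}]'
```

```text
$[0]: bad value
$[0]: bad value
```

```bash
python3 -m jog '[{"tx":0,"ty":0,"tz":0,"roll":-0.14,"jaw":0},{"tx":0,"ty":0,"tz":0,"roll":-0.14,"jaw":0},{"tx":0,"ty":0,"tz":0,"roll":-0.14,"jaw":0},{"tx":0,"ty":0,"tz":0,"roll":-0.14,"jaw":0},{"tx":0,"ty":0,"tz":0,"roll":-0.14,"jaw":0},{"tx":0,"ty":0,"tz":0,"roll":-0.14,"jaw":0},{"tx":0,"ty":0,"tz":0,"roll":-0.115,"jaw":0}]'
```

```text
time_s: 2.9
position: [0.2587, -0.5689, 0.2416]
tcp_rot: [[0.183, 0.983, 0.0], [0.983, -0.183, 0.0], [0.0, 0.0, -1.0]]
force: [1.2, 0.8, -0.0]
opening: 0.449
grasp_force: 0.0
```

```bash
python3 -m jog '[{"tx":4,"ty":2.1,"tz":0,"roll":0,"jaw":0},{"tx":4,"ty":2.1,"tz":0,"roll":0,"jaw":0},{"tx":4,"ty":2.1,"tz":0,"roll":0,"jaw":0},{"tx":4,"ty":2.1,"tz":0,"roll":0,"jaw":0},{"tx":4,"ty":2.1,"tz":0,"roll":0,"jaw":0},{"tx":4,"ty":2.1,"tz":0,"roll":0,"jaw":0},{"tx":4,"ty":2.1,"tz":0,"roll":0,"jaw":0},{"tx":4,"ty":2.1,"tz":0,"roll":0,"jaw":0}]'
```

```text
time_s: 3.7
position: [0.4849, -0.2847, 0.2418]
tcp_rot: [[0.188, 0.982, 0.0], [0.982, -0.188, -0.0], [-0.0, 0.0, -1.0]]
force: [1.0, -1.2, -0.4]
opening: 0.002
grasp_force: 0.0
```

```bash
python3 -m jog '[{"tx":0,"ty":0,"tz":4.6,"roll":0,"jaw":0},{"tx":0,"ty":0,"tz":4.6,"roll":0,"jaw":0},{"tx":0,"ty":0,"tz":4.6,"roll":0,"jaw":0},{"tx":0,"ty":1.5,"tz":0,"roll":0,"jaw":0},{"tx":0,"ty":1.5,"tz":0,"roll":0,"jaw":0},{"tx":0,"ty":1.4,"tz":0,"roll":0,"jaw":0},{"tx":0,"ty":1.4,"tz":0,"roll":0,"jaw":0},{"tx":0,"ty":1.2,"tz":0,"roll":0,"jaw":0}]'
python3 - <<'E'
from h import *
save(cam("side"),"s1.png",(200,320,300,480),4)
print(read_state()["position"])
E
```

```text
time_s: 4.5
position: [0.551, -0.2983, 0.1028]
tcp_rot: [[0.187, 0.982, -0.005], [0.982, -0.187, 0.003], [0.002, -0.006, -1.0]]
force: [-4.3, 1.5, 0.7]
opening: 0.004
grasp_force: 1.8
[ 0.55332653 -0.29912289  0.10301744]
```

View pics/s1.png

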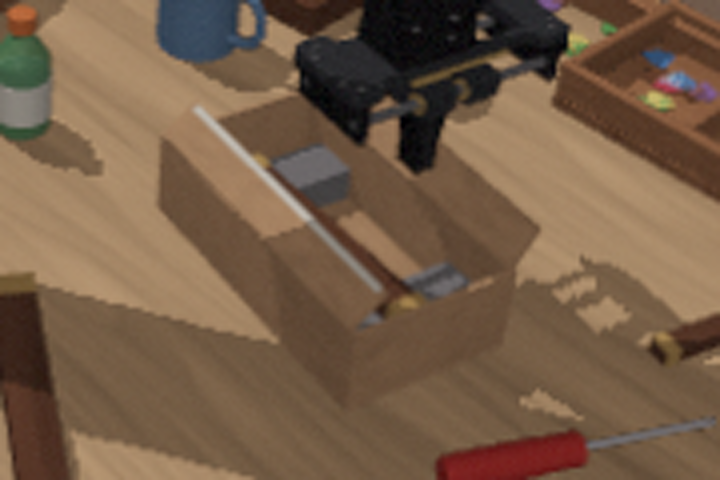

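The far flap is now folded outside (its edge near crop px (540,230)). The near flap is still leaning in, so I sweep that next.

```bash
python3 -m jog '[{"tx":0,"ty":-4.6,"tz":0,"roll":0,"jaw":0},{"tx":0,"ty":-2.5,"tz":0,"roll":0,"jaw":0},{"tx":0,"ty":-1.5,"tz":0,"roll":0,"jaw":0},{"tx":0,"ty":-1.5,"tz":0,"roll":0,"jaw":0},{"tx":0,"ty":-1.4,"tz":0,"roll":0,"jaw":0},{"tx":0,"ty":-1.4,"tz":0,"roll":0,"jaw":0},{"tx":0,"ty":-1.3,"tz":0,"roll":0,"jaw":0},{"tx":0,"ty":0,"tz":0,"roll":0,"jaw":0}]'
python3 -m jog '[{"tx":0,"ty":0,"tz":-4.8,"roll":0,"jaw":0.7},{"tx":0,"ty":-4.5,"tz":-2,"roll":0,"jaw":0.7},{"tx":0,"ty":-4.5,"tz":0,"roll":0,"jaw":0.7},{"tx":0,"ty":-4.5,"tz":0,"roll":0,"jaw":0.7},{"tx":0,"ty":0,"tz":0,"roll":0,"jaw":0.7}]'
python3 - <<'E'
from h import *
t=cam("top");s=cam("side")
a=cv2.resize(t["img"][170:240,360:460],(800,560),interpolation=cv2.INTER_CUBIC);cv2.imwrite("pics/t2.png",a[...,::-1]); save(s,"s2.png",(205,305,310,460),5)
for n,cc in(("top",t),("side",s)):
    for d in trace(n,"bar")[:3]:
      ys,xs=np.nonzero(d["pixels"]); P=np.array([at(cc,(y,x),.05)[:2] for y,x in zip(ys,xs)],dtype=np.float32)
      print(n,round(d["p"],2),d["bbox"],[np.round(q,3) for q in cv2.minAreaRect(P)])
E
```

```text
time_s: 5.35
position: [0.412, -0.2724, 0.1038]
tcp_rot: [[0.189, 0.982, -0.001], [0.982, -0.189, 0.0], [0.0, -0.001, -1.0]]
force: [-0.9, 1.3, 1.7]
opening: 0.003
grasp_force: 0.2
time_s: 5.85
position: [0.2753, -0.2424, 0.171]
tcp_rot: [[0.191, 0.982, -0.006], [0.982, -0.191, 0.008], [0.007, -0.007, -1.0]]
force: [0.3, 0.3, -0.1]
opening: 0.375
grasp_force: 0.0
top 0.67 [379.1, 200.3, 53.4, 17.9] [array([ 0.477, -0.282]), array([0.199, 0.03 ]), np.float64(84.521)]
top 0.55 [455.3, 139.8, 13.1, 35.6] [array([ 0.667, -0.5  ]), array([0.024, 0.144]), np.float64(76.477)]
top 0.44 [415.2, 286.8, 17.7, 14.9] [array([ 0.168, -0.344]), array([0.054, 0.031]), np.float64(56.363)]
side 0.89 [357.2, 238.7, 49.4, 45.9] [array([ 0.471, -0.283]), array([0.195, 0.042]), np.float64(82.688)]
side 0.76 [463.3, 270.5, 42.4, 21.8] [array([ 0.631, -0.531]), array([0.028, 0.156]), np.float64(75.989)]
side 0.62 [297.2, 267.1, 25.2, 77.0] [array([ 0.199, -0.293]), array([0.267, 0.035]), np.float64(57.905)]
```

View pics/t2.png

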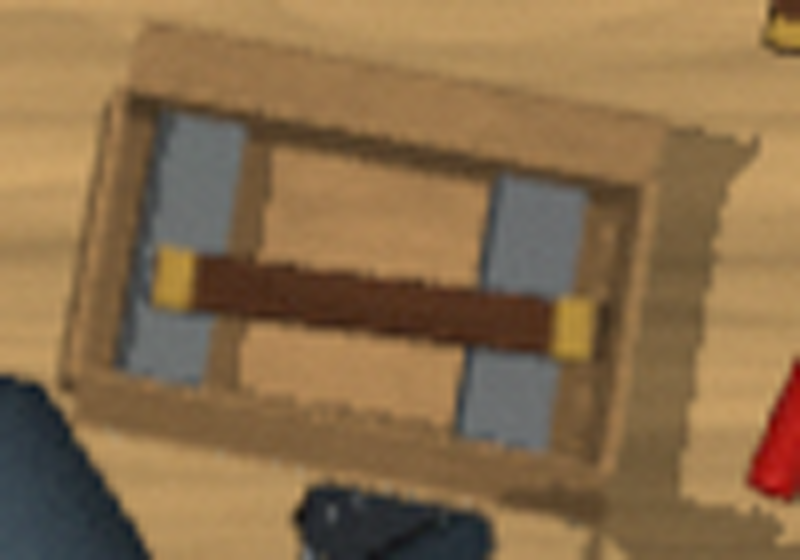

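Both flaps are folded outside, and the bar lies clear with end caps at crop px (173,278) and (575,328). Now I move over it.

```bash
python3 -m jog '[{"tx":0,"ty":0,"tz":0,"roll":-0.08,"jaw":0.7},{"tx":-0.42,"ty":4.1,"tz":0,"roll":0,"jaw":0.7},{"tx":-0.42,"ty":4.1,"tz":0,"roll":0,"jaw":0.7},{"tx":-0.42,"ty":4.1,"tz":0,"roll":0,"jaw":0.7},{"tx":-0.42,"ty":4.1,"tz":0,"roll":0,"jaw":0.7},{"tx":-0.42,"ty":4.1,"tz":0,"roll":0,"jaw":0.7},{"tx":0,"ty":0,"tz":0,"roll":0,"jaw":0.7},{"tx":0,"ty":0,"tz":0,"roll":0,"jaw":0.7}]'
```

```text
time_s: 6.85
position: [0.4836, -0.2899, 0.1708]
tcp_rot: [[0.106, 0.994, -0.001], [0.994, -0.106, 0.0], [0.0, -0.001, -1.0]]
force: [-0.4, -0.1, -1.3]
opening: 0.699
grasp_force: 0.0
```

```bash
python3 -m jog '[{"tx":0.3,"ty":-0.7,"tz":4.5,"roll":0,"jaw":0.7},{"tx":0,"ty":0,"tz":4.2,"roll":0,"jaw":0.7},{"tx":0,"ty":0,"tz":3,"roll":0,"jaw":0.7},{"tx":0,"ty":0,"tz":1,"roll":0,"jaw":0.7},{"tx":0,"ty":0,"tz":0,"roll":0,"jaw":0.7},{"tx":0,"ty":0,"tz":0,"roll":0,"jaw":0.1},{"tx":0,"ty":0,"tz":0,"roll":0,"jaw":0.1},{"tx":0,"ty":0,"tz":0,"roll":0,"jaw":0.1}]'
python3 -m jog '[{"tx":0,"ty":0,"tz":0,"roll":0,"jaw":0.1},{"tx":0,"ty":0,"tz":0,"roll":0,"jaw":0.1},{"tx":0,"ty":0,"tz":0,"roll":0,"jaw":0.1},{"tx":0,"ty":0,"tz":0,"roll":0,"jaw":0.1},{"tx":0,"ty":0,"tz":0,"roll":0,"jaw":0.1},{"tx":0,"ty":0,"tz":0,"roll":0,"jaw":0.1}]'
```

```text
time_s: 7.65
position: [0.4762, -0.2874, 0.0461]
tcp_rot: [[0.109, 0.994, 0.002], [0.994, -0.109, -0.002], [-0.002, 0.003, -1.0]]
force: [-0.5, 0.3, -0.4]
opening: 0.512
grasp_force: 0.0
time_s: 8.25
position: [0.4758, -0.2869, 0.0451]
tcp_rot: [[0.109, 0.994, 0.001], [0.994, -0.109, -0.001], [-0.0, 0.001, -1.0]]
force: [0.0, -0.5, 5.4]
opening: 0.295
grasp_force: 30.0
```

```bash
python3 -m jog '[{"tx":0,"ty":0,"tz":-2,"roll":0,"jaw":0.1},{"tx":0,"ty":0,"tz":-4.5,"roll":0,"jaw":0.1},{"tx":0,"ty":0,"tz":-4.8,"roll":0,"jaw":0.1},{"tx":0,"ty":0,"tz":-4.7,"roll":0,"jaw":0.1},{"tx":0,"ty":0,"tz":0,"roll":0,"jaw":0.1}]'
python3 - <<'E'
from h import *
from scipy.optimize import least_squares
t=cam("top");s=cam("side")
save(s,"s3.png",(150,225,238,328),8)
T7=lambda p:(160+p[1]/7-.43,210+p[0]/7-.43)
def R(a): return np.array([[np.cos(a),-np.sin(a)],[np.sin(a),np.cos(a)]])
o=[((192,311),71,62),((163,313),79,82),((470,233),-80,66),((517,223),-103,70)]
f=least_squares(lambda p:np.concatenate([proj(t,[*(p[:2]+R(p[2])@[0,y/1e3]),z/1e3])-T7(q) for q,y,z in o]),[.5,.26,.25]);print(f.x.round(4),np.degrees(f.x[2]),f.fun.round(2))
Z={'keeper':(100,50),'roof':(86,74),'spring':(94,58),'cradle':(-100,50)}
L=[]
for n,c in(("top",t),("side",s)):
  for k,(y,z) in Z.items():
    for d in landmark_of(n,k)[:1]: L.append((c,d["point"],y,z,n,k))
g=least_squares(lambda p:np.concatenate([proj(c,[*(p[:2]+R(p[2])@[0,y/1e3]),z/1e3])-q for c,q,y,z,*_ in L]),f.x,loss="soft_l1");print(g.x.round(4),np.degrees(g.x[2]));print([(l[4],l[5],r.round(1)) for l,r in zip(L,g.fun.reshape(-1,2))])
for n,c in(("top",t),("side",s)):
  m=trace(n,"tray")[0]["pixels"]
  K=[(x,y,z) for x in(-88,88) for y in(-118,118) for z in(0,30)]+[(x,y,82) for x in(-20,20) for y in(79,)]+[(x,118,76) for x in(-20,20)]+[(x,-106,70) for x in(-20,20)]
  def iou(p):
    P=np.array([proj(c,[*(p[:2]+R(p[2])@[x/1e3,y/1e3]),z/1e3])[::-1] for x,y,z in K],np.float32)
    h=cv2.convexHull(P); b=np.zeros((400,640),np.uint8); cv2.fillConvexPoly(b,(h*16).round().astype(np.int32),1,cv2.LINE_8,4); b=b>0
    return -(b&m).sum()/(b|m).sum()
  from scipy.optimize import minimize
  r=minimize(iou,f.x,method="Nelder-Mead",options=dict(initial_simplex=f.x+np.array([[0,0,0],[.01,0,0],[0,.01,0],[0,0,.05]])));print(n,r.x.round(4),np.degrees(r.x[2]),r.fun)
E
```

```text
time_s: 8.75
position: [0.4785, -0.2893, 0.2106]
tcp_rot: [[0.108, 0.994, 0.01], [0.994, -0.108, -0.009], [-0.008, 0.011, -1.0]]
force: [1.4, -1.0, -0.8]
opening: 0.293
grasp_force: 29.9
[0.5026 0.2604 0.2721] 15.590918963186889 [ 0.19 -0.29 -0.33  0.71  0.28  0.12 -0.14 -0.54]
[0.5009 0.2612 0.271 ] 15.526227265867453
[('top', 'keeper', array([ 0.4, -0.1])), ('top', 'roof', array([-2.9, -0.5])), ('top', 'spring', array([0.2, 0.7])), ('top', 'cradle', array([ 0.3, -1.9])), ('side', 'keeper', array([ 2.8, -1.3])), ('side', 'roof', array([0.5, 1.3])), ('side', 'spring', array([0.3, 0.6]))]
top [0.5037 0.2615 0.2818] 16.143489447161535 -0.9602203182374541
side [0.5069 0.26   0.2495] 14.295066752009589 -0.9415739268680445
```

View pics/s3.png

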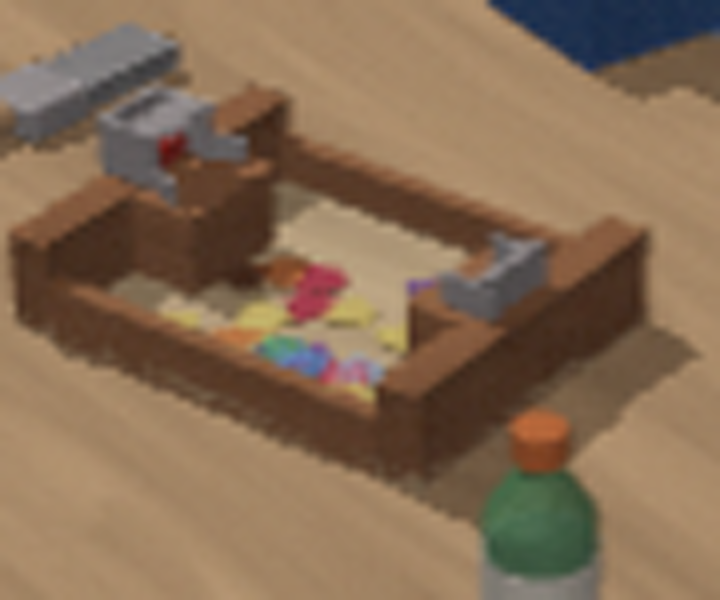

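The crop shows the end walls are also 50 mm high: outer corners at (12,240), (425,395) and (648,232), plunger at (172,150), stop at about (522,270). Refit with that.

```bash
cat > fit.py <<'E'
from h import *
from scipy.optimize import least_squares, minimize
t=cam("top");s=cam("side")
T7=lambda p:(160+p[1]/7-.43,210+p[0]/7-.43); S8=lambda p:(150+p[1]/8-.44,238+p[0]/8-.44)
def R(a): return np.array([[np.cos(a),-np.sin(a)],[np.sin(a),np.cos(a)]])
o=[(t,T7((192,311)),0,71,62),(t,T7((163,313)),0,79,82),(t,T7((470,233)),0,-80,66),(t,T7((517,223)),0,-103,70),(t,T7((75,175)),88,118,50),
(s,S8((12,240)),-88,118,50),(s,S8((425,395)),-88,-118,50),(s,S8((648,232)),88,-118,50),(s,S8((172,150)),0,94,58),(s,S8((522,270)),0,-103,70)]
F=lambda o:least_squares(lambda p:np.concatenate([proj(c,[*(p[:2]+R(p[2])@[x/1e3,y/1e3]),z/1e3])-q for c,q,x,y,z in o]),[.5,.26,.27],loss="soft_l1")
for oo in(o,o[:5],o[5:]):
  f=F(oo);print(f.x.round(4),np.degrees(f.x[2]).round(2),f.fun.round(1))
K=[(x,y,z) for x in(-88,88) for y in(-118,118) for z in(0,50)]+[(x,79,82) for x in(-20,20)]+[(x,118,76) for x in(-20,20)]+[(x,-106,70) for x in(-20,20)]
M=[(c,trace(n,"tray")[0]["pixels"]) for n,c in(("top",t),("side",s))]
def iou(p,Ms):
  v=0
  for c,m in Ms:
    P=np.array([proj(c,[*(p[:2]+R(p[2])@[x/1e3,y/1e3]),z/1e3])[::-1] for x,y,z in K],np.float32)
    h=cv2.convexHull(P); b=np.zeros((1600,2560),np.uint8); cv2.fillConvexPoly(b,((h+.5)*64).round().astype(np.int32),1,cv2.LINE_8,4); b=b>0
    mm=np.kron(m,np.ones((4,4)))>0
    v-=(b&mm).sum()/(b|mm).sum()
  return v
for Ms in(M,M[:1],M[1:]):
  r=minimize(iou,f.x,args=(Ms,),method="Nelder-Mead",options=dict(xatol=3e-4,fatol=1e-4,initial_simplex=f.x+np.array([[0,0,0],[.01,0,0],[0,.01,0],[0,0,.05]])));print(r.x.round(4),np.degrees(r.x[2]).round(2),r.fun)
print(read_state()["time_s"])
E
python3 fit.py
```

```text
[0.5042 0.2585 0.279 ] 15.99 [-0.1  0.3 -0.6  1.3 -0.3  0.6 -0.8 -0.1  0.4 -0.5 -0.8 -0.7  0.7 -0.7
 -0.2  0.5  0.8 -0.1 -0.9 -1.2]
[0.5029 0.2598 0.264 ] 15.12 [-0.  -0.2 -0.6  0.8  0.4  0.3  0.  -0.3  0.2 -0.6]
[0.5049 0.257  0.2886] 16.54 [-0.5 -0.4  0.7  0.1 -0.3  0.9  1.   0.2 -0.9 -0.6]
[0.5044 0.2585 0.2698] 15.46 -1.8170080486712112
[0.5033 0.2608 0.2819] 16.15 -0.9174470040788189
[0.5042 0.2583 0.2747] 15.74 -0.9019046954580339
9.55
```

```bash
python3 -m jog '[{"tx":0,"ty":0,"tz":0,"roll":-0.128,"jaw":0.1},{"tx":0,"ty":0,"tz":0,"roll":-0.127,"jaw":0.1},{"tx":0,"ty":0,"tz":0,"roll":-0.127,"jaw":0.1},{"tx":4,"ty":1.4,"tz":0,"roll":0,"jaw":0.1},{"tx":4,"ty":1.4,"tz":0,"roll":0,"jaw":0.1},{"tx":4,"ty":1.4,"tz":0,"roll":0,"jaw":0.1},{"tx":4,"ty":1.4,"tz":0,"roll":0,"jaw":0.1},{"tx":4,"ty":1.4,"tz":0,"roll":0,"jaw":0.1}]'
python3 -m jog '[{"tx":4,"ty":1.4,"tz":0,"roll":0,"jaw":0.1},{"tx":4,"ty":1.4,"tz":0,"roll":0,"jaw":0.1},{"tx":4,"ty":1.4,"tz":0,"roll":0,"jaw":0.1},{"tx":4,"ty":1.4,"tz":0,"roll":0,"jaw":0.1},{"tx":4,"ty":1.4,"tz":0,"roll":0,"jaw":0.1},{"tx":4,"ty":1.4,"tz":0,"roll":0,"jaw":0.1},{"tx":0,"ty":0,"tz":0,"roll":0,"jaw":0.1},{"tx":0,"ty":0,"tz":0,"roll":0,"jaw":0.1}]'
```

```text
time_s: 10.35
position: [0.489, -0.0738, 0.2048]
tcp_rot: [[-0.269, 0.963, 0.001], [0.963, 0.269, -0.0], [-0.0, 0.001, -1.0]]
force: [0.4, 0.1, -1.2]
opening: 0.295
grasp_force: 29.9
time_s: 11.15
position: [0.5048, 0.1794, 0.2045]
tcp_rot: [[-0.272, 0.962, 0.0], [0.962, 0.272, -0.0], [-0.0, -0.0, -1.0]]
force: [-0.2, -0.9, -2.0]
opening: 0.293
grasp_force: 29.9
```

```bash
python3 -m jog '[{"tx":2.25,"ty":1.05,"tz":0,"roll":0,"jaw":0.1},{"tx":2.25,"ty":1.05,"tz":0,"roll":0,"jaw":0.1},{"tx":0,"ty":0,"tz":0,"roll":0,"jaw":0.1},{"tx":0,"ty":0,"tz":4.5,"roll":0,"jaw":0.1},{"tx":0,"ty":0,"tz":4.2,"roll":0,"jaw":0.1},{"tx":0,"ty":0,"tz":0,"roll":0,"jaw":0.1},{"tx":0,"ty":0,"tz":0,"roll":0,"jaw":0.1}]'
python3 - <<'E'
from h import *
t=cam("top");s=cam("side")
a=cv2.resize(t["img"][165:240,215:315],(800,600),interpolation=cv2.INTER_CUBIC)[:, :]
b=cv2.resize(s["img"][145:235,235:335],(667,600),interpolation=cv2.INTER_CUBIC)
v=np.hstack([cv2.resize(a,(420,315)),cv2.resize(b,(380,342))[:315]]) 
v=np.vstack([cv2.resize(a[100:450],(686,300)),cv2.resize(b[60:400],(588,300)).copy() if 0 else np.hstack([cv2.resize(b[30:330],(667,300)),np.zeros((300,19,3),np.uint8)])])
cv2.imwrite("pics/m4.png",v[...,::-1])
p=np.array(read_state()["position"]);print(p)
u=np.array([-.272,.962])
for n,c in(("top",t),("side",s)):
  print(n,"pred end+",proj(c,[*(p[:2]+.1*u),p[2]-.004]).round(1),"end-",proj(c,[*(p[:2]-.1*u),p[2]-.004]).round(1))
  for d in trace(n,"bar")[:3]: print(d["p"],d["bbox"])
  for d in landmark_of(n,"bar")[:2]: print(d["p"],d["point"],"pred c",proj(c,[*p[:2],p[2]-.004]).round(1))
E
```

```text
time_s: 11.85
position: [0.513, 0.2261, 0.1174]
tcp_rot: [[-0.268, 0.963, -0.002], [0.963, 0.268, -0.001], [-0.0, -0.002, -1.0]]
force: [0.6, 0.3, -1.3]
opening: 0.296
grasp_force: 29.9
[0.51491628 0.22702663 0.11961136]
top pred end+ [200.8 235.6] end- [185.8 290.5]
0.63 [367.3, 253.3, 63.7, 47.3]
0.62 [275.0, 185.2, 15.0, 9.9]
0.59 [368.9, 173.4, 71.3, 59.4]
0.57 [277.8, 398.6] pred c [193.3 263. ]
0.54 [154.2, 460.8] pred c [193.3 263. ]
side pred end+ [157.3 264.3] end- [173.6 308.9]
0.7 [297.0, 271.1, 22.5, 74.2]
0.53 [461.8, 269.9, 44.5, 23.1]
0.5 [274.6, 164.4, 37.8, 16.1]
0.74 [280.3, 484.4] pred c [165.2 285.9]
```

View pics/m4.png

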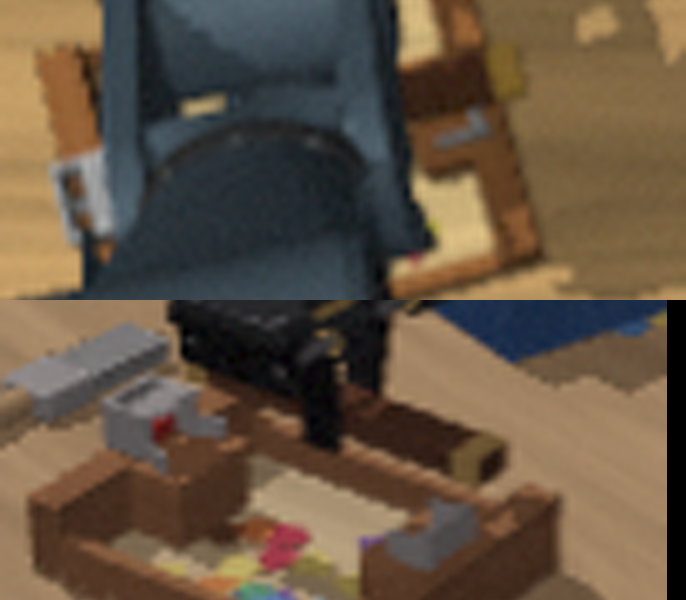

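The bar hovers above the tray, its -y cap at crop px (508,70) in the top view and (485,465) in the side view. It clears the stop, but I want its lateral offset to the tray measured before going on.

Run:
```python
from h import *
from scipy.optimize import minimize
ps=[];C={}
for k in range(4):
  C={n:cam(n) for n in("top","side")}; ps.append(read_state()["position"])
print(np.round(ps,4)); p=np.mean(ps,0)
r=np.array(read_state()["tcp_rot"]); print(np.degrees(np.arctan2(r[1,1],r[0,1])))
a0=np.arctan2(r[1,1],r[0,1])
for n,c in C.items():
  im=cv2.cvtColor(c["img"],cv2.COLOR_RGB2HSV); 
  def hull(q):
    a=a0+q[2]; X=np.array([np.cos(a),np.sin(a)]);Y=np.array([-np.sin(a),np.cos(a)])
    b=p[:2]+q[0]*np.array([np.cos(a0),np.sin(a0)])+q[1]*np.array([-np.sin(a0),np.cos(a0)])
    P=np.array([proj(c,[*(b+X*x+Y*y),p[2]-.004+z])[::-1] for x in(-.013,.013) for y in(-.1,.1) for z in(-.009,.009)],np.float32)
    m=np.zeros((1600,2560),np.uint8); cv2.fillConvexPoly(m,((cv2.convexHull(P)+.5)*64).round().astype(np.int32),1,cv2.LINE_8,4); return cv2.resize(m.astype(np.float32),(640,400),interpolation=cv2.INTER_AREA)
  h0=hull((0,0,0))
  for d in trace(n,"bar"):
    m=d["pixels"]
    if (m&(h0>.5)).sum()<30: continue
    xs=np.nonzero(m)[1]; lo=xs.min()+3
    if n=="side": lo=290
    f=lambda q:np.abs(hull(q)[:,lo:]-m[:,lo:]).sum()+2e4*(q[2])**2
    best=min((f((dx,dy,0)),dx,dy) for dx in np.arange(-.01,.0101,.001) for dy in np.arange(-.01,.0101,.002))
    print(n,d["p"].__round__(2),m.sum(),"lateral dx, along dy",best, "at0",f((0,0,0)))
```

```text
[[0.5138 0.2277 0.1189]
 [0.5134 0.2277 0.1182]
 [0.5132 0.2276 0.1178]
 [0.5131 0.2276 0.1176]]
15.6517115559496
top 0.73 145 lateral dx, along dy (np.float32(12.8125), np.float64(-0.002000000000000007), np.float64(0.004)) at0 22.3125
side 0.56 230 lateral dx, along dy (np.float32(15.3125), np.float64(-8.673617379884035e-18), np.float64(0.002)) at0 16.375
```

```bash
python3 -m jog '[{"tx":0,"ty":0.1,"tz":1.6,"roll":0,"jaw":0.1},{"tx":0,"ty":0,"tz":1.4,"roll":0,"jaw":0.1},{"tx":0,"ty":0,"tz":0,"roll":0,"jaw":0.1},{"tx":0,"ty":0,"tz":0,"roll":0,"jaw":0.1}]'
python3 -m jog '[{"tx":0,"ty":0,"tz":0.3,"roll":0,"jaw":0.1},{"tx":0,"ty":0,"tz":0.3,"roll":0,"jaw":0.1},{"tx":0,"ty":0,"tz":0,"roll":0,"jaw":0.1},{"tx":0,"ty":0,"tz":0,"roll":0,"jaw":0.1}]'
```

```text
time_s: 13.05
position: [0.5137, 0.2277, 0.087]
tcp_rot: [[-0.27, 0.963, -0.002], [0.963, 0.27, -0.0], [0.0, -0.002, -1.0]]
force: [0.4, 0.1, -1.0]
opening: 0.294
grasp_force: 29.9
time_s: 13.45
position: [0.5144, 0.2279, 0.082]
tcp_rot: [[-0.27, 0.963, 0.001], [0.963, 0.27, 0.0], [0.0, 0.001, -1.0]]
force: [-0.3, 0.8, 1.0]
opening: 0.299
grasp_force: 30.0
```

```bash
python3 -m jog '[{"tx":0,"ty":0,"tz":0.2,"roll":0,"jaw":0.1},{"tx":0,"ty":0,"tz":0.2,"roll":0,"jaw":0.1},{"tx":0,"ty":0,"tz":0.2,"roll":0,"jaw":0.1},{"tx":0,"ty":0,"tz":0,"roll":0,"jaw":0.1},{"tx":0,"ty":0,"tz":0,"roll":0,"jaw":0.1}]'
cat > tilt.py <<'E'
from h import *
import sys
C={n:cam(n) for n in("top","side")}; S=read_state(); p=np.array(S["position"]); r=np.array(S["tcp_rot"])
X=r[:,1];Y=r[:,0];Z=-r[:,2]; print(p.round(4),"force",np.round(S["force"],1),"mom",np.round(S["moment"],2))
G={'tray':(.504,.2588,np.radians(15.7))}; ca,sa=np.cos(G['tray'][2]),np.sin(G['tray'][2]); d=p[:2]-G['tray'][:2]
print("TCP in tray mm",np.round([1e3*(d[0]*ca+d[1]*sa),1e3*(-d[0]*sa+d[1]*ca),1e3*p[2]],1))
def hull(c,q):
    y2=np.cos(q[2])*Y-np.sin(q[2])*Z; z2=np.sin(q[2])*Y+np.cos(q[2])*Z   # +tilt: +y end low
    b=p-.004*Z+q[0]*Y+q[1]*Z+q[3]*X
    P=np.array([proj(c,b+X*x+y2*y+z2*z)[::-1] for x in(-.013,.013) for y in(-.1,.1) for z in(-.009,.009)],np.float32)
    m=np.zeros((1600,2560),np.uint8); cv2.fillConvexPoly(m,((cv2.convexHull(P)+.5)*64).round().astype(np.int32),1,cv2.LINE_8,4); return cv2.resize(m.astype(np.float32),(640,400),interpolation=cv2.INTER_AREA)
h0=hull(C["side"],(0,0,0,0))
for d in trace("side","bar"):
    m=d["pixels"]
    if (m&(h0>.5)).sum()<30: continue
    tip=proj(C["side"],p-.03*Y)[1]; lo=int(tip)+3
    f=lambda q:np.abs(hull(C["side"],q)[:,lo:]-m[:,lo:]).sum()
    rs=sorted((round(float(f((y,z,a,0))),1),round(y,3),round(z,3),round(np.degrees(a))) for y in(-.002,0,.002,.004) for z in(-.003,0,.003) for a in np.radians([-2,0,2,4,6,8,10]))
    print("side p",round(d["p"],2),m.sum(),rs[:5])
E
python3 tilt.py
```

```text
time_s: 13.95
position: [0.5142, 0.2279, 0.0755]
tcp_rot: [[-0.27, 0.963, 0.0], [0.963, 0.27, 0.0], [0.0, 0.0, -1.0]]
force: [-1.5, 2.1, 2.8]
opening: 0.299
grasp_force: 30.0
[0.5142 0.2278 0.0755] force [-0.9  1.4  1.5] mom [ 0.12 -0.07  0.03]
TCP in tray mm [  1.5 -32.6  75.5]
```

```bash
python3 tilt.py
python3 - <<'E'
from h import *
c=cam("side");im=c["img"].astype(int)
for d in trace("side","bar"): print(d["p"].__round__(2),d["bbox"])
# brass cap pixels near -y end
hsv=cv2.cvtColor(c["img"],cv2.COLOR_RGB2HSV)
sub=hsv[165:195,295:325]; rgb=c["img"][165:195,295:325]
m=(sub[...,0]>18)&(sub[...,0]<30)&(sub[...,1]>110)
ys,xs=np.nonzero(m);print(len(ys),ys.min()+165 if len(ys) else 0,ys.max()+165,xs.min()+295,xs.max()+295,ys.mean()+165,xs.mean()+295)
for a in(0,6):
  p=np.array(read_state()["position"]);Y=np.array([-.27,.963,0]);X=np.array([.963,.27,0]);Z=np.array([0,0,1.]);A=np.radians(a);y2=np.cos(A)*Y-np.sin(A)*Z;z2=np.sin(A)*Y+np.cos(A)*Z
  b=p-.004*Z+.0025*Y
  print(a,[proj(c,b-.1*y2+X*x+z2*z).round(1).tolist() for x in(-.013,.013) for z in(-.009,.009)])
E
```

```text
[0.5142 0.2278 0.0755] force [-0.7  2.   1.9] mom [ 0.15 -0.07  0.  ]
TCP in tray mm [  1.5 -32.6  75.5]
side p 0.55 214 [(16.4, 0, -0.003, 10), (17.4, 0.004, 0, 6), (17.5, 0.002, -0.003, 10), (17.6, 0.002, 0, 6), (17.6, 0.004, -0.003, 8)]
0.89 [461.6, 271.0, 44.8, 20.8]
0.77 [261.9, 171.5, 49.7, 19.4]
0.77 [295.9, 267.7, 25.0, 78.1]Traceback (most recent call last):
  File "<stdin>", line 8, in <module>
    return umr_maximum(a, axis, None, out, keepdims, initial, where)
ValueError: zero-size array to reduction operation maximum which has no identity
```

```bash
python3 -m jog '[{"tx":0,"ty":0,"tz":-0.1,"roll":0,"jaw":0.1},{"tx":0.7,"ty":0,"tz":0,"roll":0,"jaw":0.1},{"tx":0.7,"ty":0,"tz":0,"roll":0,"jaw":0.1},{"tx":0.6,"ty":0,"tz":0,"roll":0,"jaw":0.1},{"tx":0,"ty":0,"tz":0,"roll":0,"jaw":0.1},{"tx":0,"ty":0,"tz":0,"roll":0,"jaw":0.1}]'; python3 tilt.py
python3 -m jog '[{"tx":0.4,"ty":0,"tz":0,"roll":0,"jaw":0.1},{"tx":0,"ty":0,"tz":0,"roll":0,"jaw":0.1},{"tx":0,"ty":0,"tz":0,"roll":0,"jaw":0.1}]'; python3 tilt.py
```

```text
time_s: 14.95
position: [0.5085, 0.2473, 0.0764]
tcp_rot: [[-0.27, 0.963, -0.0], [0.963, 0.27, -0.0], [-0.0, -0.0, -1.0]]
force: [-0.9, 0.1, -1.6]
opening: 0.297
grasp_force: 30.0
[0.5088 0.247  0.0765] force [ 0.1  0.3 -1.9] mom [-0.   -0.14  0.02]
TCP in tray mm [  1.4 -12.6  76.5]
side p 0.47 258 [(11.2, 0, -0.003, 8), (11.3, 0, 0, 6), (11.8, 0.002, 0, 6), (11.9, 0.002, -0.003, 8), (12.5, -0.002, 0, 6)]
time_s: 15.4
position: [0.5076, 0.2509, 0.0766]
tcp_rot: [[-0.27, 0.963, -0.0], [0.963, 0.27, -0.0], [-0.0, -0.0, -1.0]]
force: [1.3, 0.2, -1.0]
opening: 0.297
grasp_force: 30.0
[0.5077 0.2509 0.0765] force [-0.8  0.2 -1.2] mom [-0.02 -0.11 -0.04]
TCP in tray mm [ 1.4 -8.6 76.5]
side p 0.48 207 [(21.8, 0.002, -0.003, 8), (22.4, 0.004, -0.003, 8), (23.4, 0, -0.003, 8), (23.6, -0.002, -0.003, 10), (23.6, 0.002, 0, 6)]
side p 0.15 1873 [(621.9, -0.002, -0.003, -2), (624.8, 0, -0.003, -2), (629.8, 0.002, -0.003, -2), (631.9, 0.004, -0.003, -2), (642.4, -0.002, -0.003, 0)]
```

No collision so far, and the bar is tilted about 6° and free. I continue into the spring, using the force along the bar as the gauge.

```bash
python3 -m jog '[{"tx":0.4,"ty":0,"tz":0,"roll":0,"jaw":0.1},{"tx":0,"ty":0,"tz":0,"roll":0,"jaw":0.1},{"tx":0,"ty":0,"tz":0,"roll":0,"jaw":0.1}]'; python3 -m jog '[{"tx":0.3,"ty":0,"tz":0,"roll":0,"jaw":0.1},{"tx":0,"ty":0,"tz":0,"roll":0,"jaw":0.1},{"tx":0,"ty":0,"tz":0,"roll":0,"jaw":0.1}]'; python3 tilt.py
```

```text
time_s: 15.85
position: [0.5068, 0.2546, 0.0766]
tcp_rot: [[-0.27, 0.963, 0.0], [0.963, 0.27, -0.0], [-0.0, 0.0, -1.0]]
force: [0.7, -1.4, -1.0]
opening: 0.296
grasp_force: 30.0
time_s: 16.15
position: [0.506, 0.2573, 0.0766]
tcp_rot: [[-0.27, 0.963, 0.0], [0.963, 0.27, -0.001], [-0.001, 0.0, -1.0]]
force: [1.8, -4.5, -0.7]
opening: 0.295
grasp_force: 30.0
[0.506  0.2574 0.0766] force [ 1.3 -4.1 -0.6] mom [-0.72 -0.35  0.02]
TCP in tray mm [ 1.5 -1.9 76.6]
side p 0.63 255 [(11.2, 0.002, 0.003, 4), (12.3, 0.004, 0.003, 4), (12.6, 0.002, 0, 6), (13.2, 0.004, 0, 6), (14.1, 0, 0.003, 4)]
```

```bash
python3 -m jog '[{"tx":0.3,"ty":0,"tz":0,"roll":0,"jaw":0.1},{"tx":0.3,"ty":0,"tz":0,"roll":0,"jaw":0.1},{"tx":0,"ty":0,"tz":0,"roll":0,"jaw":0.1},{"tx":0,"ty":0,"tz":0,"roll":0,"jaw":0.1}]'; python3 tilt.py
```

```text
time_s: 16.7
position: [0.5045, 0.2627, 0.0766]
tcp_rot: [[-0.27, 0.963, 0.001], [0.963, 0.27, -0.001], [-0.001, 0.0, -1.0]]
force: [2.3, -7.9, -0.9]
opening: 0.296
grasp_force: 30.0
[0.5045 0.2626 0.0766] force [ 2.  -7.2 -0.3] mom [-1.1  -0.48  0.01]
TCP in tray mm [ 1.6  3.5 76.6]
side p 0.69 180 [(17.8, 0.002, -0.003, 8), (17.9, 0, -0.003, 8), (19.4, 0.002, 0, 6), (19.6, 0, 0, 6), (20.2, 0.004, -0.003, 8)]
```

```bash
python3 -m jog '[{"tx":0,"ty":0,"tz":0.3,"roll":0,"jaw":0.1},{"tx":0,"ty":0,"tz":0.3,"roll":0,"jaw":0.1},{"tx":0,"ty":0,"tz":0,"roll":0,"jaw":0.1},{"tx":0,"ty":0,"tz":0,"roll":0,"jaw":0.1}]'; python3 tilt.py;python3 -m jog '[{"tx":0,"ty":0,"tz":0.3,"roll":0,"jaw":0.1},{"tx":0,"ty":0,"tz":0.2,"roll":0,"jaw":0.1},{"tx":0,"ty":0,"tz":0,"roll":0,"jaw":0.1},{"tx":0,"ty":0,"tz":0,"roll":0,"jaw":0.1}]'; python3 tilt.py
```

```text
time_s: 17.25
position: [0.5047, 0.2627, 0.0708]
tcp_rot: [[-0.27, 0.963, 0.001], [0.963, 0.27, -0.001], [-0.001, 0.001, -1.0]]
force: [1.5, -6.9, 2.9]
opening: 0.295
grasp_force: 30.0
[0.5047 0.2627 0.0709] force [ 2.5 -6.8  0.7] mom [-0.96 -0.46  0.04]
TCP in tray mm [ 1.7  3.6 70.9]
side p 0.47 169 [(23.8, 0.004, -0.003, 6), (25.1, 0.004, 0, 4), (26.6, 0.002, -0.003, 6), (26.8, 0.004, -0.003, 4), (27.1, 0.004, 0, 2)]
time_s: 17.8
position: [0.5047, 0.2627, 0.0659]
tcp_rot: [[-0.27, 0.963, 0.001], [0.963, 0.27, -0.001], [-0.001, 0.001, -1.0]]
force: [2.6, -6.5, 1.1]
opening: 0.297
grasp_force: 30.0
[0.5048 0.2627 0.0659] force [ 2.1 -7.   1.7] mom [-0.92 -0.39  0.01]
TCP in tray mm [ 1.8  3.6 65.9]
side p 0.47 123 [(48.4, 0.004, -0.003, 10), (49.0, 0.004, -0.003, 8), (51.2, 0.002, -0.003, 10), (51.2, 0.004, -0.003, 6), (52.0, 0.004, 0, 6)]
```

```bash
python3 -m jog '[{"tx":0,"ty":0,"tz":0.2,"roll":0,"jaw":0.1},{"tx":0,"ty":0,"tz":0.1,"roll":0,"jaw":0.1},{"tx":0,"ty":0,"tz":0,"roll":0,"jaw":0.1},{"tx":0,"ty":0,"tz":0,"roll":0,"jaw":0.1}]'; python3 -m jog '[{"tx":0,"ty":0,"tz":0.15,"roll":0,"jaw":0.1},{"tx":0,"ty":0,"tz":0,"roll":0,"jaw":0.1},{"tx":0,"ty":0,"tz":0,"roll":0,"jaw":0.1}]'
python3 - <<'E'
from h import *
s=cam("side");save(s,"s5.png",(145,225,238,338),8)
for d in trace("side","bar"): print(d["p"].__round__(2),d["bbox"])
E
```

```text
time_s: 18.35
position: [0.5048, 0.2629, 0.0633]
tcp_rot: [[-0.27, 0.963, 0.001], [0.963, 0.27, -0.001], [-0.001, 0.001, -1.0]]
force: [1.7, -7.0, 3.5]
opening: 0.295
grasp_force: 30.0
time_s: 18.65
position: [0.5048, 0.2629, 0.0629]
tcp_rot: [[-0.27, 0.963, 0.002], [0.963, 0.27, -0.001], [-0.001, 0.001, -1.0]]
force: [0.0, -6.6, 10.6]
opening: 0.298
grasp_force: 30.0
0.58 [269.5, 172.0, 31.1, 14.5]
```

View pics/s5.png

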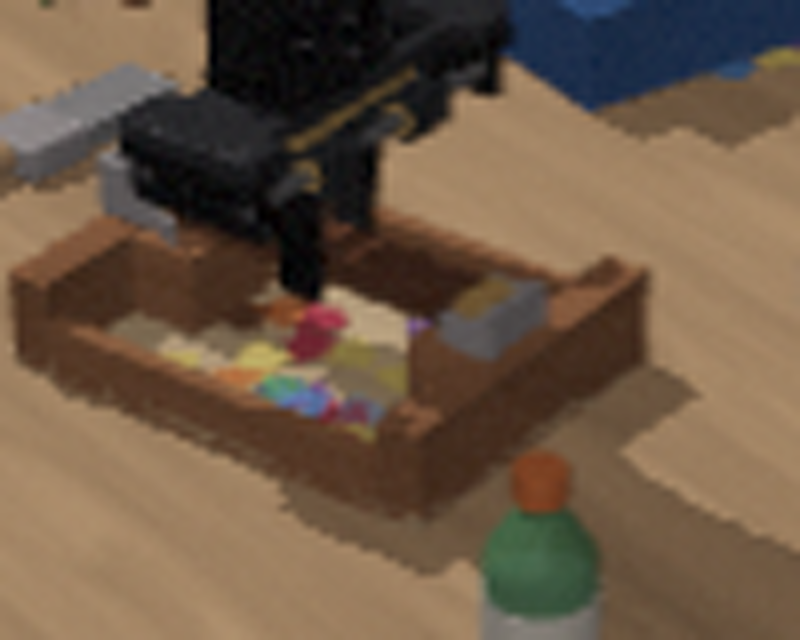

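The -y cap sits inside the cradle U, with brass visible at crop px (480,300) below the cheek and stop tops. The bar presses flat on the seats, with Fz up to 10 N. I ease it back to the stop, release and retreat.

```bash
python3 -m jog '[{"tx":-0.2,"ty":0,"tz":-0.03,"roll":0,"jaw":0.1},{"tx":-0.1,"ty":0,"tz":0,"roll":0,"jaw":0.1},{"tx":0,"ty":0,"tz":0,"roll":0,"jaw":0.1},{"tx":0,"ty":0,"tz":0,"roll":0,"jaw":0.1}]';  python3 -m jog '[{"tx":0,"ty":0,"tz":0,"roll":0,"jaw":0.55},{"tx":0,"ty":0,"tz":0,"roll":0,"jaw":0.55},{"tx":0,"ty":0,"tz":0,"roll":0,"jaw":0.55},{"tx":0,"ty":0,"tz":0,"roll":0,"jaw":0.55},{"tx":0,"ty":0,"tz":-2,"roll":0,"jaw":0.55},{"tx":0,"ty":0,"tz":-4.5,"roll":0,"jaw":0.55},{"tx":0,"ty":0,"tz":-4.5,"roll":0,"jaw":0.55},{"tx":0,"ty":0,"tz":-3,"roll":0,"jaw":0.55}]'
```

```text
time_s: 19.15
position: [0.5054, 0.2612, 0.0629]
tcp_rot: [[-0.27, 0.963, 0.002], [0.963, 0.27, 0.001], [0.001, 0.002, -1.0]]
force: [-0.8, -2.9, 8.4]
opening: 0.295
grasp_force: 30.0
time_s: 19.95
position: [0.5057, 0.261, 0.204]
tcp_rot: [[-0.27, 0.963, 0.003], [0.963, 0.27, 0.001], [0.0, 0.003, -1.0]]
force: [0.2, -0.2, -0.2]
opening: 0.547
grasp_force: 0.0
```

```bash
python3 -m jog '[{"tx":-4.5,"ty":0,"tz":0,"roll":0,"jaw":0.55},{"tx":-4.5,"ty":0,"tz":0,"roll":0,"jaw":0.55},{"tx":-4.5,"ty":0,"tz":0,"roll":0,"jaw":0.55},{"tx":-4.5,"ty":0,"tz":0,"roll":0,"jaw":0.55},{"tx":-4.5,"ty":0,"tz":0,"roll":0,"jaw":0.55},{"tx":-4.5,"ty":0,"tz":0,"roll":0,"jaw":0.55},{"tx":-4.5,"ty":0,"tz":0,"roll":0,"jaw":0.55},{"tx":0,"ty":0,"tz":0,"roll":0,"jaw":0.55}]'
python3 - <<'E'
from h import *
C={n:cam(n) for n in("top","side")}
a=np.radians(15.7);X=np.array([np.cos(a),np.sin(a),0]);Y=np.array([-np.sin(a),np.cos(a),0]);o=np.array([.504,.2588,0])
for n,c in C.items():
  P=np.array([proj(c,o+X*x+Y*y+[0,0,z])[::-1] for x in(-.013,.013) for y in(-.1,.086) for z in(.05,.068)],np.float32)
  m=np.zeros((400,640),np.uint8);cv2.fillConvexPoly(m,cv2.convexHull(P).round().astype(np.int32),1);m=m>0
  for d in trace(n,"bar"):
    k=d["pixels"]
    if (k&m).sum()>20: 
      ys,xs=np.nonzero(k);Q=np.array([at(c,(y,x),.068)[:2] for y,x in zip(ys,xs)],np.float32)
      print(n,round(d["p"],2),"iou",((k&m).sum()/(k|m).sum()).round(2),[np.round(q,3) for q in cv2.minAreaRect(Q)])
  for d in landmark_of(n,"bar")[:4]: print(n,"landmark",round(d["p"],2),np.round(d["point"],1),"pred",proj(c,o+[0,0,.059]).round(1))
  for d in landmark_of(n,"spring")[:1]: print(n,"spring",round(d["p"],2))
  for th,nm in((.8,"carton"),):
    for d in trace(n,nm)[:1]:
      ys,xs=np.nonzero(d["pixels"]);Q=np.array([at(c,(y,x),.07)[:2] for y,x in zip(ys,xs)],np.float32);print(n,nm,[np.round(q,3) for q in cv2.minAreaRect(Q)])
  cv2.imwrite(f"pics/f_{n}.png",c["img"][...,::-1])
print(read_state()["time_s"])
E
```

```text
time_s: 20.75
position: [0.5922, -0.0485, 0.2013]
tcp_rot: [[-0.264, 0.965, 0.003], [0.965, 0.264, -0.002], [-0.003, 0.003, -1.0]]
force: [1.0, -0.2, 0.3]
opening: 0.55
grasp_force: 0.0
top 0.55 iou 0.45 [array([0.506, 0.249]), array([0.035, 0.179]), np.float64(14.896)]
top landmark 0.66 [156.5 459.6] pred [198.8 256.2]
top landmark 0.57 [276.4 397.1] pred [198.8 256.2]
top spring 0.77
top carton [array([ 0.49 , -0.277]), array([0.254, 0.193]), np.float64(80.407)]
side 0.73 iou 0.77 [array([0.495, 0.254]), array([0.055, 0.189]), np.float64(14.711)]
side 0.49 iou 0.07 [array([0.458, 0.225]), array([0.232, 0.323]), np.float64(13.365)]
side landmark 0.93 [280.9 485.3] pred [176.4 278.6]
side landmark 0.7 [174.3 278.7] pred [176.4 278.6]
side landmark 0.61 [305.5 307.4] pred [176.4 278.6]
side spring 0.68
side carton [array([ 0.481, -0.296]), array([0.323, 0.229]), np.float64(79.099)]
21.25
```

Run:
```python
from h import *
a=np.radians(15.7);X=np.array([np.cos(a),np.sin(a),0]);Y=np.array([-np.sin(a),np.cos(a),0]);Z=np.array([0,0,1.]);o=np.array([.504,.2588,.059])
for n in("side","top"):
  c=cam(n)
  def hull(y,t,dx):
    y2=np.cos(t)*Y-np.sin(t)*Z;z2=np.sin(t)*Y+np.cos(t)*Z; b=o+y*Y+X*dx
    b=b+(np.sin(abs(t))*.1)*Z
    P=np.array([proj(c,b+X*x+y2*s+z2*z)[::-1] for x in(-.013,.013) for s in(-.1,.08-y) for z in(-.009,.009)],np.float32)
    m=np.zeros((1600,2560),np.uint8);cv2.fillConvexPoly(m,((cv2.convexHull(P)+.5)*64).round().astype(np.int32),1,cv2.LINE_8,4);return cv2.resize(m.astype(np.float32),(640,400),interpolation=cv2.INTER_AREA)
  h0=hull(0,0,0)
  for d in trace(n,"bar"):
    k=d["pixels"]
    if (k&(h0>.5)).sum()<100 or k.sum()>1500: continue
    print(n,k.sum(),h0.sum(),sorted((round(float(np.abs(hull(y,np.radians(t),dx)-k).sum()),1),y,t,dx) for y in(-.012,-.008,-.004,0,.004) for t in(-4,-2,0,2,4,6) for dx in(-.003,0,.003))[:6])
  hs=cv2.cvtColor(c["img"],cv2.COLOR_RGB2HSV)
  # brass cap at -y end: profile of hue/sat/val along the bar's centre line, top face
  print([(y,*c["img"][tuple(proj(c,o+Y*y/1e3+Z*.009).round().astype(int))].tolist()) for y in(-112,-106,-103,-100,-96,-92,-88,-84,-80,-76,-60)])
```

```text
side 280 375.375 [(110.1, 0.004, 4, -0.003), (117.5, 0.004, 2, 0), (117.8, 0.004, 2, -0.003), (120.8, 0, 4, -0.003), (123.6, 0.004, 2, 0.003), (123.8, 0.004, -2, 0)]
[(-112, 78, 72, 73), (-106, 76, 72, 72), (-103, 100, 95, 94), (-100, 100, 95, 94), (-96, 153, 127, 90), (-92, 155, 125, 80), (-88, 156, 124, 76), (-84, 136, 104, 64), (-80, 100, 69, 46), (-76, 85, 53, 40), (-60, 78, 48, 34)]
top 221 415.1875 [(205.9, 0.004, 4, 0), (208.1, 0.004, 2, 0), (210.4, 0.004, -2, 0), (210.9, 0.004, 0, 0.003), (211.4, 0.004, -4, 0), (212.1, 0, 4, 0)]
[(-112, 93, 62, 33), (-106, 110, 100, 93), (-103, 143, 143, 141), (-100, 143, 143, 141), (-96, 183, 144, 63), (-92, 182, 143, 64), (-88, 182, 145, 62), (-84, 162, 126, 56), (-80, 86, 52, 32), (-76, 83, 49, 30), (-60, 85, 50, 34)]
```

```bash
python3 -c "
from rig import hand_in,read_state
print(read_state()['time_s']);print(hand_in())"
```

```text
21.45
the job is handed in; nothing more can be done
None
```

I handed the job in at 21.5 s: both flaps are folded back outside, and the middle-sized bar is under the keeper against the spring, its other end down in the cradle behind the stop. By force and camera readings it lies flat on both seats.

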